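# Bring the red swatch file from the packed rack to the reading stand

### The arm

A 6-joint arm with a two-finger parallel gripper is mounted at the origin on a cart in front of the work surface, level with it; the furniture and walls round the work are solid. World frame = base frame: x ahead of the robot, y to its left, z up, the work surface at z = 0. Lengths are in mm, angles in rad, forces in N, time in s.
With the tool pointing down it reaches from about 300 to 775 mm from the base axis. Payload 14.6 kg.
Tool frame: the origin (TCP) lies at the very end of the fingers, on their centre line; the grasp point (between the pads) lies 19 mm behind it; z points along the fingers, y is the line along which they close (so a half turn about z gives the same grasp; the last joint's range is limited). The gripper opens to 94 mm and grips with 3 to 60 N. Pads are 16 mm wide; open, the fingers measure 119 mm over their backs; the gripper's body (75 mm by 177 mm) begins 78 mm behind the grasp point.
Start: joints at [-1.211, 0.3, 1.521, -0, 1.321, -0.067], TCP at [227.67, -500.655, 205.446] pointing down, gripper open.
Joint ranges: [-3.03, 3.03], [-0.79, 2.21], [0.23, 2.52], [-1.04, 4.18], [0, 3.07], [-2.55, 2.55]. Speed limits (rad/s): [2.22, 2.22, 2.57, 3.14, 3.14, 3.14].

### API

Orientations are given as [roll, pitch, yaw] about the fixed x, y, z axes, in that order (R = Rz(yaw) Ry(pitch) Rx(roll)).
In Python, from cell import manip, eyes, ticket gives the robot as it stands. The module is installed in compiled form; this text tells all that it offers.
- The arm moves only by the tool arm_command, never from a script. Its argument "plan" is a list of rows, each a list of 5 numbers: the opening, from -1 (shut) to 1 (fully open), then the shift along the tool's x, y, z in m, then the turn about the tool's z in rad. In form: [[jaw, dx, dy, dz, roll], ...]. A call has 1 to 20 rows; each row shifts and turns the commanded pose from where the row before left it, along the tool's axes as they then stand; what a row does not reach is not made up. A row lasts 1/8 s, in which the tool goes at most 62.5 mm and 10.7 degrees, less where a joint would pass 70% of its speed; a pose out of reach is approached as far as the arm can. A call is refused whole if a number of a shift passes 0.0625 or a number of a turn 0.188, either way. A call with a gripper value outside its range is refused whole. The fingers move at their own pace and stop on an object; "newtons" is the grip in N (left out, the last holds). Time passes only in rows, so rows that do not move let the fingers close. It gives the time, the measured TCP pose, the force, the opening and the grip force at its end, in the units of the state.
- manip.read_state(): the state, without advancing time (a new reading comes with each control period).
- eyes.camera(name): name is "scene" or "side" or "wrist"; returns a dict with "img" (480x640x3 uint8, blue, green, red), "z_map" (480x640 float32, mm along the optical axis (not along the pixel's ray), 0 where there is no reading), "fx", "fy", "cx", "cy" (pixels), "eye" and "orientation" of the camera in the world. Camera axes: x right, y down, z forward; pixel columns grow to the right and rows downward; lengths in mm; the calibration is good to about 2 mm. A picture is of the moment at which its call begins.
- ticket.sign_off(): hands the job in; it is judged then, once.
The state is a dict: "clock": time; "joints": joint angles; "qd": joint speeds; "effort": joint torques, N m; "eef_pos": TCP position; "eef_rot": TCP orientation; "wrist_force": force on the tool from outside, world axes, zero at the start; "moment": the same for the moment, N m; "finger_gap": finger opening in mm; "finger_force": force on a finger pad.
Only numpy, scipy, OpenCV 4.12 (cv2) and the standard library are available. Lean on these libraries where they do the work, as an engineer would, in place of code of your own. Each camera call takes 0.05 s, during which the arm holds its last target. There are 200 camera calls.

### The job

Tip the red file out of the packed row by its top until it leans on the rack's slanted front, lift it out from there, and stand it upright on the cork mat and let go. Then take it again and lay it on its long edge in the sloping channel of the reading stand, spine with the label upward. Set it down without dropping it, and leave the other files, cups, bottle and pliers where they are.

Things in the scene. Friction and masses are not known exactly. Their poses are not given: they have to be found in the camera images.
- file_red: the red swatch file, to be moved: a stiff closed box, 90 mm front to back (x), 36 mm thick (y), 150 mm tall (z), about 0.18 kg, standing on end in the rack. Origin at the centre of its underside, z up its height; its spine (blank white label in a metal frame) is the face towards its own -x; at the start its axes are the rack's
- file_red_center (a point): centre of the red file's box, 75 mm above its underside
- file_red_spine (a point): centre of the red file's spine face, 45 mm towards its -x from the centre
- rack: plywood rack, fixed; origin at the centre of its underside, x to its back, z up. Five equal files stand packed along its y, 37.4 mm apart (1.4 mm gaps), in varying order, on a 12 mm base, tops at z=0.162, spines at x=-0.045, rear faces at x=0.045. Side cheeks (outer faces y=+-0.106) reach z=0.10
- rack_lip (a point): middle of the lip at the files' feet (rack x=-0.046, z=0.020). From it a rest board 65 mm long leans out at 0.68 rad from vertical (its end at rack x=-0.087, z=0.07). A file tipped out about its front foot edge balances at about 0.55 rad, then drops on the rest; its foot slides back about 20 mm and it stays leaning 0.7 to 0.9 rad, upper half free before the others
- rack_back (a point): middle of the top edge of the rack's back board (rack z=0.10; 12 mm thick, 2 mm behind the files); the files' rear faces are free for 62 mm above it
- file_blue: the blue file, a neighbour of the same size and frame as the red one; stays in the rack
- file_green: the green file, a neighbour of the same size and frame as the red one; stays in the rack
- file_yellow: the yellow file, a neighbour of the same size and frame as the red one; stays in the rack
- file_black: the black file, a neighbour of the same size and frame as the red one; stays in the rack
- mat: cork mat, fixed, 130 x 130 x 4 mm, on the table to the right; origin at the centre of its underside, top at z=0.004
- stand: aluminium reading stand, fixed, on the left: a straight channel rising along the stand's own +x at 30 degrees (0.524 rad), 42 mm wide inside, side walls 7 mm thick and 24 mm above its floor. Origin at the centre of its underside, z up
- stand_foot (a point): lower end of the channel's floor, on its mid-line (stand x=-0.065, z=0.022); the floor runs 160 mm up from here; a stop here stands 40 mm above the floor, square to it
- stand_seat (a point): where the red file's centre comes when it lies spine up on the channel's floor with its lower end against the stop (stand x=-0.0226, z=0.0985)
- dipper_0: small dark metal cup, 45 mm wide, 26 mm high, behind the mat; origin at the centre of its underside; leave alone
- dipper_1: small dark metal cup like the other, between it and the rack; leave alone
- glaze_bottle: small dark red bottle with black cap, 37 mm wide, 86 mm high, between rack and stand; origin at the centre of its underside; leave alone
- pliers: pliers with dark grips, 63 x 193 x 13 mm, lying to the left of the stand; leave alone
There are look-alikes about, which are no part of the job. There is more than one size of the file_red; the job needs the smaller.

How it is judged (in metres and radians):
On the way, in this order (a step that is already met when the one before it is completed fails the run):
1. the red file is tipped outward by 0.62 to 0.95 rad with its foot still in the rack (angle between file_red's own z axis and vertical between 0.62 and 0.95 rad and x of file_red in the frame of rack between -0.05 and 0.03 m and z of file_red in the frame of rack below 0.07 m and x of file_red_center in the frame of rack below -0.03 m), for 0.2 s.
2. the red file stands upright on the mat by itself, let go (angle between file_red's own z axis and vertical below 0.06 rad and x of file_red in the frame of mat between -0.07 and 0.07 m and y of file_red in the frame of mat between -0.07 and 0.07 m and z of file_red in the frame of mat below 0.009 m and contact force between the fingers and file_red below 0.05 N and linear speed of file_red below 0.03 m/s), for 0.2 s.
At the end, for the whole second after the job is handed in: The red file lies at rest on its long edge on the floor of the stand's channel, spine upward (its slope within about 0.15 rad of the channel's), between the side walls, its centre at x=-0.038 to -0.002, y within 8 mm, z=0.088 to 0.116 in the stand's frame; either end may be the lower one (x of file_red_center in the frame of stand between -0.038 and -0.002 m and y of file_red_center in the frame of stand between -0.008 and 0.008 m and z of file_red_center in the frame of stand between 0.088 and 0.116 m and angle between file_red's own x axis and vertical above 2.47 rad and angle between the y axis of file_red and the y axis of stand, either way round below 0.09 rad and linear speed of file_red below 0.02 m/s and angular speed of file_red below 0.1 rad/s); the robot touches nothing.
It fails at once if another file is pulled out of place (moved over 30 mm or tipped over 0.35 rad) (distance of any of file_blue, file_green, file_yellow, file_black from where it was at the start of the episode above 0.03 m or angle between any of file_blue, file_green, file_yellow, file_black's own z axis and vertical above 0.35 rad).
It fails at once if a cup, the bottle or the pliers is moved by more than 30 mm (distance of any of dipper_0, dipper_1, glaze_bottle, pliers from where it was at the start of the episode above 0.03 m).
It fails at once if the red file is dropped or thrown (faster than 0.6 m/s while the fingers do not touch it) (linear speed of file_red above 0.6 m/s and contact force between the fingers and file_red below 0.05 N).
It also fails if it takes over 72 s, if anything falls off the work surface, if the arm or the gripper's body presses on something with over 40 N, if the wrist force passes 120 N, or if a joint passes its speed limit or range.

## Working session

There is one attempt and no reset: what is moved stays moved. The work goes in short steps, Python scripts to look and compute and a tool call to move; the robot and the scene stay as the last step left them, time stands still between calls to the robot, and variables do not carry over. Pictures are saved under pics/ and viewed, at most 14 in all, crops included, and the job is handed in when it is done.

Besides the shell and the picture viewer there is one more tool, called after ">>>" as a command line: name --pt "numbers of a row" for each row, then --argument value for the rest. arm_command: Moves the arm, as the interface text tells. Its arguments: {"type":"object","properties":{"plan":{"type":"array"},"newtons":{"type":"number"}},"required":["plan"]}

```bash
mkdir -p pics; cat > h.py <<'E'
import numpy as np,cv2
from scipy.spatial.transform import Rotation as R
from cell import manip,eyes,ticket
def cam(n,save=None):
    c=eyes.camera(n)
    if save: cv2.imwrite('pics/'+save,c['img'])
    return c
def cloud(c):
    z=c['z_map'].astype(float);v,u=np.mgrid[:480,:640]
    p=np.stack([(u-c['cx'])/c['fx']*z,(v-c['cy'])/c['fy']*z,z],-1)
    o=np.array(c['orientation'])
    M=o if o.shape==(3,3) else R.from_euler('xyz',o).as_matrix()
    w=p@M.T+np.array(c['eye']); w[z==0]=np.nan
    return w
E
python3 - <<'E'
from h import *
for n in ['scene','side','wrist']:
    c=cam(n,n+'0.png'); print(n,c['eye'],c['orientation'],c['fx'],c['cx'],c['cy'])
    w=cloud(c); np.save(n+'0.npy',w)
print(manip.read_state())
E
```

```text
scene [1430.74157511 -839.54293976  691.94967559] [-2.05501743  0.02339956  0.77527854] 553.494545564462 319.3562488805645 238.12039408088086
side [-705.73582682  -25.06662513  871.61734187] [-2.10350355  0.02448967 -1.56848083] 568.033983370068 317.52726160684983 236.7839504241211
wrist [ 295.20228177 -470.15596113  385.2671088 ] [ 2.88322640e+00  1.15498437e-03 -1.14357106e+00] 409.55988772725664 319.71445423381107 235.73624356396738
{'clock': 0.15, 'joints': array([-1.21057224e+00,  3.00309856e-01,  1.52143958e+00, -1.38635365e-05,
        1.32070473e+00, -6.65980266e-02]), 'qd': array([ 1.15891058e-03, -3.19665706e-03, -4.21999230e-04, -6.06042966e-04,
        9.30705672e-06, -7.82320999e-04]), 'effort': array([-1.08609187e-03, -5.31966376e+01, -3.52824104e+01,  7.07809185e-02,
        2.36191432e-02, -7.98617953e-05]), 'eef_pos': array([ 227.61249983, -500.46953832,  205.03464271]), 'eef_rot': array([-3.14073216e+00, -4.39327302e-05,  4.26825531e-01]), 'wrist_force': array([ 0.82219683,  0.36144168, -0.00543244]), 'moment': array([ 0.02723546, -0.00269477, -0.0092132 ]), 'finger_force': 0.0, 'finger_gap': 93.65411599474301}
```

View pics/side0.png

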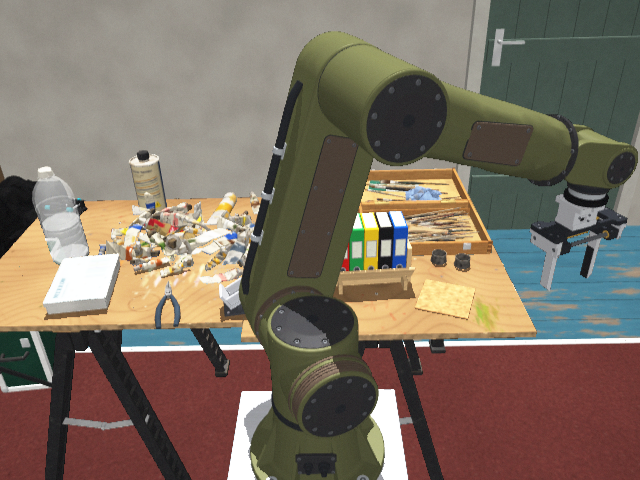

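View pics/scene0.png

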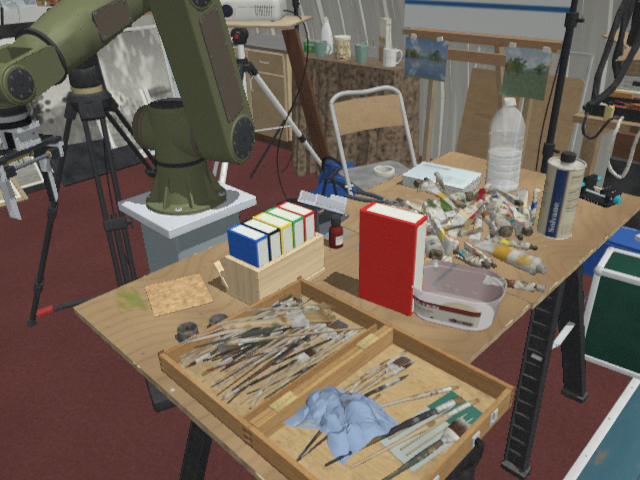

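The side view shows the rack at about (375,255), with blue, black, yellow, green and red files from right to left. The red file is at the +y end. The mat is at (447,298), the cups at (440,260) and the pliers at (167,305). The stand is partly hidden near (232,295). In the scene view the small red file's top is at (300,212) and the large red look-alike is at (392,255). The bottle is at (336,235) and the stand at (322,205).

```bash
python3 - <<'E'
from h import *
for n in ['scene','side']:
    w=np.load(n+'0.npy'); im=cv2.imread(f'pics/{n}0.png')
    hsv=cv2.cvtColor(im,cv2.COLOR_BGR2HSV)
    box=(slice(185,290),slice(215,330)) if n=='scene' else (slice(205,275),slice(335,415))
    W=w[box].reshape(-1,3);H=hsv[box].reshape(-1,3)
    m=(W[:,2]>154)&(W[:,2]<168); p=W[m]
    r=cv2.minAreaRect(p[:,:2].astype(np.float32)); print(n,'tops',r,np.median(p[:,2]),len(p),np.round(cv2.boxPoints(r)))
    for nm,lo,hi in [('blue',100,125),('yel',22,33),('green',50,85),('red',0,6)]:
        k=(H[:,0]>=lo)&(H[:,0]<=hi)&(H[:,1]>150)&(H[:,2]>70)&(W[:,2]>20)&(W[:,2]<175)
        if k.sum()>5: print(nm,k.sum(),np.round(W[k].min(0)),np.round(W[k].max(0)),np.round(np.median(W[k],0)))
# mat
w=np.load('side0.npy');w2=np.load('scene0.npy')
for nm,W,b in [('mat side',w,(slice(275,325),slice(410,480))),('mat scene',w2,(slice(268,320),slice(140,220)))]:
    P=W[b].reshape(-1,3);m=(P[:,2]>2.2)&(P[:,2]<8);print(nm,np.nanmedian(P[:,2]))
for nm,uv in [('mat corners side',[(427,280),(476,287),(416,306),(470,319)]),]:
    for u,v in uv: print(nm,u,v,np.round(w[v,u]))
for u,v in [(147,288),(199,276),(213,300),(160,315),(187,329),(217,320),(336,235),(322,205),(300,203),(345,205),(345,195),(310,192),(303,212),(330,215)]: print('scene',u,v,np.round(w2[v,u]))
for u,v in [(440,257),(463,262),(232,295),(236,283),(225,300),(167,305)]: print('side',u,v,np.round(w[v,u]))
im=cv2.imread('pics/scene0.png')[150:350,120:380];cv2.imwrite('pics/c1.png',cv2.resize(im,(780,600),interpolation=cv2.INTER_CUBIC))
E
```

```text
scene tops ((578.8607788085938, -137.88458251953125), (94.35822296142578, 188.16290283203125), 4.928369998931885) 162.18868987664348 1759 [[ 524.  -48.]
 [ 540. -236.]
 [ 634. -228.]
 [ 618.  -40.]]
blue 777 [ 538. -235.  100.] [ 631. -187.  164.] [ 589. -229.  135.]
yel 100 [ 533. -158.  101.] [ 627. -118.  164.] [ 620. -150.  160.]
green 13 [ 528. -117.  116.] [623. -84. 164.] [ 619. -113.  134.]
red 74 [473. -82.  74.] [620.  93. 164.] [615. -74. 160.]
side tops ((580.4188842773438, -158.44654846191406), (104.33207702636719, 141.47598266601562), 3.9022045135498047) 161.82436319950875 973 [[ 524.  -91.]
 [ 533. -233.]
 [ 637. -225.]
 [ 628.  -84.]]
blue 397 [ 530. -233.   41.] [ 625. -191.  164.] [ 540. -211.  130.]
yel 434 [ 527. -160.   41.] [ 626. -117.  166.] [ 534. -138.  132.]
green 319 [ 522. -121.   41.] [606. -86. 164.] [ 531. -104.  130.]
red 80 [521. -82.  38.] [535. -66. 123.] [529. -78.  65.]
mat side 1.7656531105161548
mat scene 1.925338451740572
mat corners side 427 280 [ 526. -289.    7.]
mat corners side 476 287 [ 501. -413.   -1.]
mat corners side 416 306 [ 418. -245.    5.]
mat corners side 470 319 [ 368. -367.    1.]
scene 147 288 [ 380. -359.    4.]
scene 199 276 [ 423. -246.    3.]
scene 213 300 [ 530. -283.    1.]
scene 160 315 [ 492. -394.    1.]
scene 187 329 [ 588. -388.    9.]
scene 217 320 [ 612. -330.   13.]
scene 336 235 [572.  75.  40.]
scene 322 205 [482. 118.  83.]
scene 300 203 [-927. 1344. -741.]
scene 345 205 [461. 233.  38.]
scene 345 195 [364. 341.   6.]
scene 310 192 [-1043.  1546.  -763.]
scene 303 212 [600. -62. 162.]
scene 330 215 [440. 192.  14.]
side 440 257 [ 613. -338.   22.]
side 463 262 [ 587. -396.   21.]
side 232 295 [411. 205.  54.]
side 236 283 [460. 202.  55.]
side 225 300 [409. 224.  40.]
side 167 305 [449. 382.  -2.]
```

View pics/c1.png

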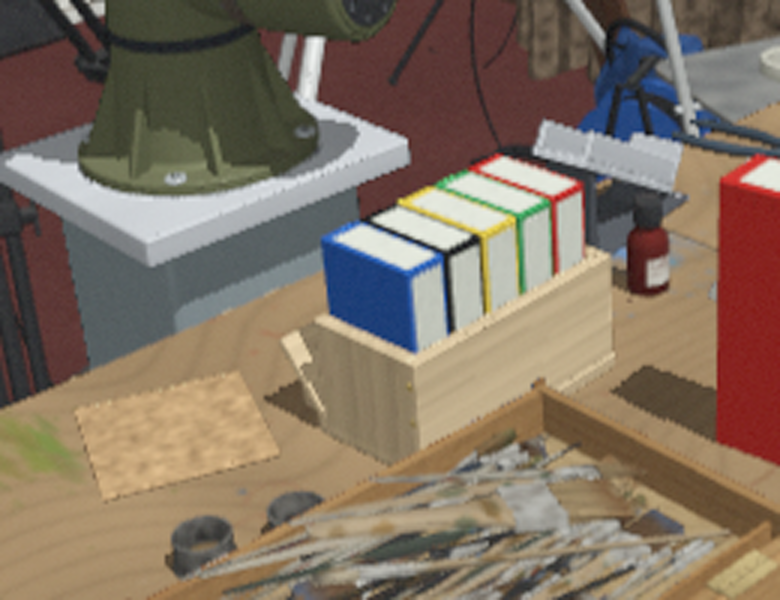

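The crop shows that red is the +y end file, with its top centre at (525,178). The bottle is at (648,245) and the stand wall at (610,155). The rack yaw is about 4.9° and the red file's centre is near (572,-63), with tops at z 162, which agrees with the text. I'll move behind it, up high.

>>> arm_command --pt "-1 0 0 -0.05 -0.176" --pt "-1 0 0 -0.05 -0.176" --pt "-1 0 0 0 -0.176" --pt "-1 0 0 0 -0.176" --pt "-1 0 0 0 -0.176" --pt "-1 0 0 0 -0.176" --pt "-1 0 0 0 -0.173" --pt "-1 0.034 0.0373 0 0" --pt "-1 0.034 0.0373 0 0" --pt "-1 0.034 0.0373 0 0" --pt "-1 0.034 0.0373 0 0" --pt "-1 0.034 0.0373 0 0" --pt "-1 0.034 0.0373 0 0" --pt "-1 0.034 0.0373 0 0" --pt "-1 0.034 0.0373 0 0" --pt "-1 0.034 0.0373 0 0" --pt "-1 0.034 0.0373 0 0" --pt "-1 0.034 0.0373 0 0" --pt "-1 0.034 0.0373 0 0" --pt "-1 0 0 0 0" --newtons 10

```text
clock: 2.65
eef_pos: [640.1, -53.6, 303.9]
eef_rot: [-3.14, -0.001, 1.659]
wrist_force: [0.0, 0.1, -0.6]
finger_gap: 0.5
finger_force: 0.0
```

```bash
cat >> h.py <<'E'
def tool(target):
    s=manip.read_state();p=s['eef_pos'];y=s['eef_rot'][2];d=np.array(target)-p
    print('tool delta mm',np.round([d[0]*np.cos(y)+d[1]*np.sin(y),d[0]*np.sin(y)-d[1]*np.cos(y),-d[2]],1),'yaw',round(y,3))
E
python3 - <<'E'
from h import *
c=cam('wrist','w1.png');w=cloud(c);np.save('w1.npy',w)
hsv=cv2.cvtColor(c['img'],cv2.COLOR_BGR2HSV)
m=(abs(w[...,2]-162)<6)
p=w[m];print(len(p));r=cv2.minAreaRect(p[:,:2].astype(np.float32));print(r,np.round(cv2.boxPoints(r)))
# side camera for stand
c=cam('side','s1.png');w=cloud(c);np.save('s1.npy',w)
w2=np.load('scene0.npy')
b=w2[200:310,358:428].reshape(-1,3);k=(b[:,2]>60)&(b[:,0]<900);print('big red',np.round(b[k].min(0)),np.round(b[k].max(0)))
a=cv2.imread('pics/w1.png');s=c['img'][200:350,130:420]
cv2.imwrite('pics/c2.png',np.vstack([cv2.resize(a,(400,300)),cv2.resize(s,(400,207),interpolation=2)]) if 0 else np.hstack([cv2.resize(a,(400,300)),cv2.resize(s,(400,300),interpolation=cv2.INTER_CUBIC)]))
E
```

```text
14858
((684.8880615234375, -43.950927734375), (398.5250244140625, 134.38168334960938), 26.094717025756836) [[ 476.  -71.]
 [ 535. -192.]
 [ 893.  -17.]
 [ 834.  104.]]
big red [633. -61.  60.] [899. 366. 219.]
```

View pics/c2.png

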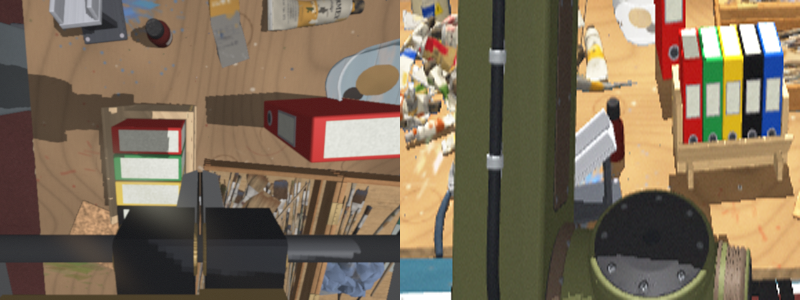

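The left half (wrist view) shows the red top at about (147,140), the bottle at (158,33) and the large red file at (330,130), to the right behind the rack. In the right half (side view) the red file is at (690,90) and the stand is half hidden at (600,160).

```bash
python3 - <<'E'
from h import *
w=np.load('w1.npy');a=cv2.imread('pics/w1.png');hsv=cv2.cvtColor(a,cv2.COLOR_BGR2HSV)
b=w[180:260,170:300].reshape(-1,3);h=hsv[180:260,170:300].reshape(-1,3)
red=((h[:,0]<6)|(h[:,0]>172))&(h[:,1]>130)&(abs(b[:,2]-162)<6)
p=b[red];r=cv2.minAreaRect(p[:,:2].astype(np.float32));print('red top',r,np.median(p[:,2]),np.round(cv2.boxPoints(r)))
b=w[150:265,410:640].reshape(-1,3);k=b[:,2]>150;print('big',np.round(np.nanpercentile(b[k],[1,99],axis=0)))
b=w[0:100,70:220];print('stand px');
for v in range(5,90,10): print(v,[tuple(np.round(w[v,u]).astype(int)) for u in range(80,230,20)])
tool([632,-58,300])
E
```

```text
red top ((571.5859375, -61.809810638427734), (89.40703582763672, 37.74974060058594), 4.04218053817749) 162.6371458338542 [[526. -46.]
 [528. -84.]
 [618. -77.]
 [615. -40.]]
big [[754. -53. 153.]
 [859.  10. 219.]]
stand px
5 [(np.int64(432), np.int64(98), np.int64(117)), (np.int64(437), np.int64(105), np.int64(95)), (np.int64(451), np.int64(108), np.int64(88)), (np.int64(482), np.int64(101), np.int64(122)), (np.int64(485), np.int64(111), np.int64(87)), (np.int64(476), np.int64(131), np.int64(8)), (np.int64(495), np.int64(134), np.int64(0)), (np.int64(516), np.int64(136), np.int64(1))]
15 [(np.int64(435), np.int64(90), np.int64(123)), (np.int64(438), np.int64(96), np.int64(97)), (np.int64(452), np.int64(99), np.int64(92)), (np.int64(470), np.int64(100), np.int64(93)), (np.int64(487), np.int64(102), np.int64(92)), (np.int64(476), np.int64(121), np.int64(7)), (np.int64(495), np.int64(125), np.int64(-1)), (np.int64(516), np.int64(127), np.int64(0))]
25 [(np.int64(367), np.int64(103), np.int64(2)), (np.int64(439), np.int64(88), np.int64(101)), (np.int64(455), np.int64(90), np.int64(99)),
[... 1719 characters left out ...]
64(385), np.int64(55), np.int64(-1)), (np.int64(407), np.int64(57), np.int64(-1)), (np.int64(430), np.int64(59), np.int64(0)), (np.int64(452), np.int64(60), np.int64(0)), (np.int64(474), np.int64(63), np.int64(0)), (np.int64(496), np.int64(64), np.int64(1)), (np.int64(518), np.int64(66), np.int64(0))]
85 [(np.int64(362), np.int64(42), np.int64(-1)), (np.int64(385), np.int64(44), np.int64(0)), (np.int64(407), np.int64(46), np.int64(0)), (np.int64(429), np.int64(48), np.int64(0)), (np.int64(452), np.int64(50), np.int64(1)), (np.int64(474), np.int64(52), np.int64(1)), (np.int64(496), np.int64(54), np.int64(0)), (np.int64(519), np.int64(56), np.int64(2))]
tool delta mm [-1.2 -7.   4.8] yaw 1.656
```

>>> arm_command --pt "-1 -0.003 0 0.04 0" --pt "-1 0 0 0.04 0" --pt "-1 0 0 0.04 0" --pt "-1 0 0 0.04 0" --pt "-1 0 0 0 0" --pt "-1 0 -0.006 0 0" --pt "-1 0 -0.006 0 0" --pt "-1 0 -0.006 0 0" --pt "-1 0 -0.006 0 0" --pt "-1 0 -0.006 0 0" --pt "-1 0 -0.006 0 0" --pt "-1 0 0 0 0"

```text
clock: 4.25
eef_pos: [603.0, -62.2, 145.4]
eef_rot: [-3.141, -0.0, 1.656]
wrist_force: [0.9, 0.5, -0.2]
finger_gap: 0.5
finger_force: 0.3
```

>>> arm_command --pt "-1 0 -0.006 0 0" --pt "-1 0 -0.006 0 0" --pt "-1 0 -0.006 0 0" --pt "-1 0 -0.006 0 0" --pt "-1 0 -0.006 0 0" --pt "-1 0 0 0 0"

```text
clock: 5.0
eef_pos: [573.0, -64.7, 145.4]
eef_rot: [-3.141, -0.0, 1.656]
wrist_force: [0.4, 0.1, -0.3]
finger_gap: 0.6
finger_force: 0.1
```

```bash
python3 - <<'E'
from h import *
a=cam('wrist','w2.png')['img'];c=cam('scene')['img'][130:330,180:446]
cv2.imwrite('pics/c3.png',np.hstack([cv2.resize(a,(400,300)),cv2.resize(c,(400,300),interpolation=cv2.INTER_CUBIC)]))
E
```

```text
(no output)
```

View pics/c3.png

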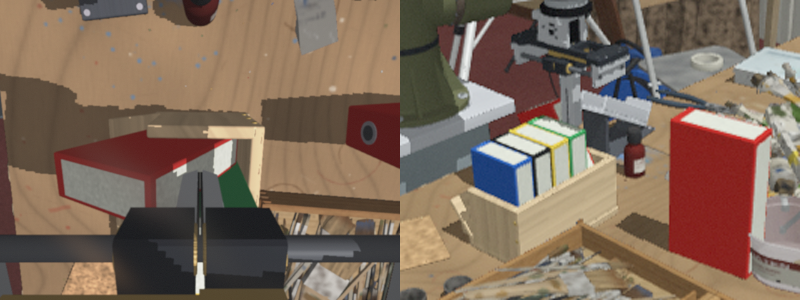

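The wrist view shows the red file tipped well forward at (150,170) with the fingers behind it. In the scene view (right) the other four files still stand. I'll keep pulling gently past balance.

>>> arm_command --pt "-1 0 -0.005 0 0" --pt "-1 0 -0.005 0 0" --pt "-1 0 -0.005 0 0" --pt "-1 0 -0.005 0 0" --pt "-1 0 -0.004 0 0" --pt "-1 0 -0.004 0 0" --pt "-1 0 0 0 0" --pt "-1 0 0 0 0" --pt "-1 0 0 0 0" --pt "-1 0 0 0 0"

```text
clock: 6.35
eef_pos: [545.7, -67.1, 145.4]
eef_rot: [-3.142, -0.0, 1.656]
wrist_force: [0.4, -0.1, 0.4]
finger_gap: 0.3
finger_force: 0.0
```

```bash
python3 - <<'E'
from h import *
c=cam('side','s2.png');w=cloud(c);hsv=cv2.cvtColor(c['img'],cv2.COLOR_BGR2HSV)
c2=cam('wrist','w3.png');w2=cloud(c2);h2=cv2.cvtColor(c2['img'],cv2.COLOR_BGR2HSV)
for W,h in [(w,hsv),(w2,h2)]:
    m=((h[...,0]<6)|(h[...,0]>172))&(h[...,1]>130)&(h[...,2]>60)&(W[...,2]>15)&(W[...,2]<200)&(W[...,0]<640)&(W[...,0]>380)&(W[...,1]<-30)&(W[...,1]>-110)
    p=W[m]
    if len(p)<10: print('few');continue
    print(len(p),np.round(np.percentile(p,[1,50,99],axis=0)))
    x=np.array([.996,.083]);rx=(p[:,:2]-[571.6,-61.8])@x; 
    for q in [(rx.argmin()),rx.argmax(),p[:,2].argmax(),p[:,2].argmin()]: print(np.round([rx[q],p[q,2]]))
a=c2['img'];s=c['img'][190:310,330:490]
cv2.imwrite('pics/c4.png',np.hstack([cv2.resize(a,(400,300)),cv2.resize(s,(400,300),interpolation=cv2.INTER_CUBIC)]))
E
```

```text
303 [[438. -87.  53.]
 [470. -54. 120.]
 [558. -46. 181.]]
[-136.  119.]
[-7. 98.]
[-80. 181.]
[-44.  44.]
12171 [[440. -83.  62.]
 [502. -49. 134.]
 [603. -44. 181.]]
[-134.  119.]
[47. 25.]
[-71. 183.]
[47. 24.]
```

View pics/c4.png

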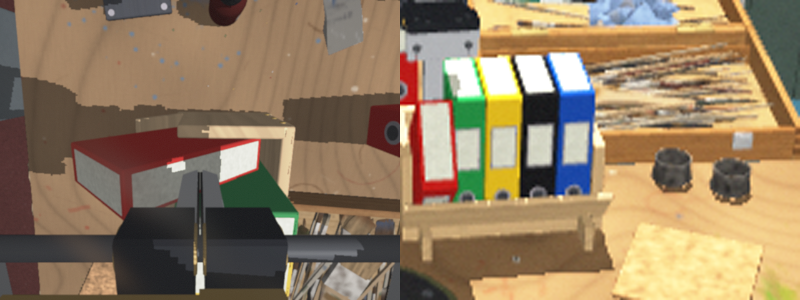

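Left (wrist): the red file leans forward, with its spine end at (75,150) and top-rear corner near (260,140). Right (side): red leans on the rest at (430,140), the other four are upright and the cups are untouched. The lean is about 0.83 rad. Next I'll back off, rise, turn, open and move above the top end.

>>> arm_command --pt "-1 0 0.006 0 0" --pt "-1 0 0 -0.04 0" --pt "-1 0 0 -0.05 0" --pt "-1 0 0 -0.04 0" --pt "1 0 0 0 -0.175" --pt "1 0 0 0 -0.175" --pt "1 0 0 0 -0.175" --pt "1 0 0 0 -0.175" --pt "1 0 0 0 -0.175" --pt "1 0 0 0 -0.175" --pt "1 0 0 0 -0.175" --pt "1 0 0 0 -0.175" --pt "1 0 0 0 -0.171" --pt "1 0.035 0.001 0 0" --pt "1 0.033 0 0 0" --pt "1 0 0 0 0"

```text
clock: 8.45
eef_pos: [483.1, -71.5, 276.1]
eef_rot: [-3.141, 0.001, -3.057]
wrist_force: [0.7, -0.9, -0.8]
finger_gap: 94.1
finger_force: 0.0
```

```bash
python3 - <<'E'
from h import *
c2=cam('wrist','w4.png');W=cloud(c2);h=cv2.cvtColor(c2['img'],cv2.COLOR_BGR2HSV)
m=((h[...,0]<6)|(h[...,0]>172))&(h[...,1]>130)&(h[...,2]>60)&(W[...,2]>90)&(W[...,2]<200)&(W[...,0]<640)&(W[...,0]>380)&(W[...,1]<-30)&(W[...,1]>-110)
p=W[m];x=np.array([.996,.083]);y=np.array([-.083,.996]);d=p[:,:2]-[571.6,-61.8];rx=d@x;ry=d@y
for lo in range(-140,-40,20):
    k=(rx>lo)&(rx<lo+20)
    if k.sum(): print(lo,k.sum(),np.round(np.percentile(ry[k],[1,99]),1),np.round(np.percentile(p[k,2],[1,99])))
print(manip.read_state()['eef_pos'])
E
```

```text
-140 419 [-15.3  20.2] [118. 133.]
-120 233 [-15.9  19.8] [133. 155.]
-100 267 [-16.3  19.2] [154. 175.]
-80 469 [-16.7  18.5] [170. 182.]
-60 104 [-17.4  17.6] [149. 169.]
[483.91479658 -71.47062404 276.02915218]
```

View pics/w4.png

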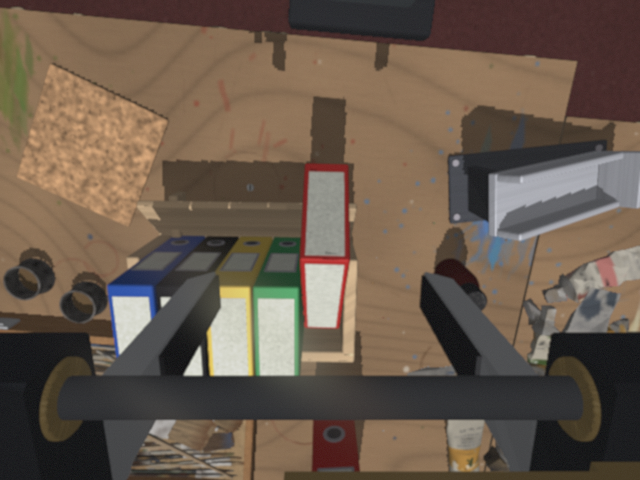

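The view from above shows the leaning red file's top from (325,170) to (325,330). The mat is at (95,145) and the stand at (560,195), with its floor rising to the left in the picture (its high end at -y). The bottle is at (465,285). The grasp is a 4 mm shift away.

>>> arm_command --pt "1 0 0.004 0.04 0.03" --pt "1 0 0 0.04 0" --pt "1 0 0 0.04 0" --pt "1 0 0 0.041 0" --pt "1 0 0 0 0" --pt "-1 0 0 0 0" --pt "-1 0 0 0 0" --pt "-1 0 0 0 0" --pt "-1 0 0 0 0" --pt "-1 0 0 0 0" --pt "-1 0 0 0 0" --newtons 20

```text
clock: 9.88
eef_pos: [483.4, -67.4, 114.5]
eef_rot: [-3.142, 0.0, -3.086]
wrist_force: [0.4, -0.5, -0.2]
finger_gap: 37.3
finger_force: 0.0
```

```bash
python3 - <<'E'
from h import *
# stand and mat from w4 saved? take scene geometry from a new side/scene cloud
c=cam('scene','sc3.png');np.save('sc3.npy',cloud(c))
w=np.load('w1.npy')
print(manip.read_state()['finger_gap'],manip.read_state()['eef_pos'])
E
```

```text
36.01099608751292 [483.42567964 -67.41580985 114.46975832]
```

>>> arm_command --pt "-1 0 0 0 0" --pt "-1 0 0 -0.01 0" --pt "-1 0 0 -0.02 0" --pt "-1 0 0 -0.03 0" --pt "-1 0 0 -0.03 0" --pt "-1 0 0 -0.03 0" --pt "-1 0 0 -0.03 0" --pt "-1 0 0 -0.03 0" --pt "-1 0 0 0 0" --pt "-1 0 0 0 0"

```text
clock: 11.18
eef_pos: [483.0, -67.3, 293.2]
eef_rot: [3.141, -0.002, -3.086]
wrist_force: [0.6, 0.1, -2.1]
finger_gap: 36.0
finger_force: 20.0
```

```bash
cat >> h.py <<'E'
def redpts(c,lo=10):
    W=cloud(c);h=cv2.cvtColor(c['img'],cv2.COLOR_BGR2HSV);t=manip.read_state()['eef_pos']
    m=((h[...,0]<6)|(h[...,0]>172))&(h[...,1]>130)&(h[...,2]>50)&(W[...,2]>lo)&(np.linalg.norm(W-t,axis=-1)<190)
    return W[m]
E
python3 - <<'E'
from h import *
c=cam('side','s5.png');a=cam('wrist','w5.png')['img']
w=np.load('sc3.npy')
cv2.imwrite('pics/c5.png',np.hstack([cv2.resize(a,(400,300)),cv2.resize(c['img'][130:310,330:570],(400,300),interpolation=cv2.INTER_CUBIC)]))
p=redpts(c);print(len(p),np.round(np.percentile(p,[1,99],axis=0)))
E
```

```text
434 [[437. -88. 195.]
 [570. -45. 358.]]
```

View pics/c5.png

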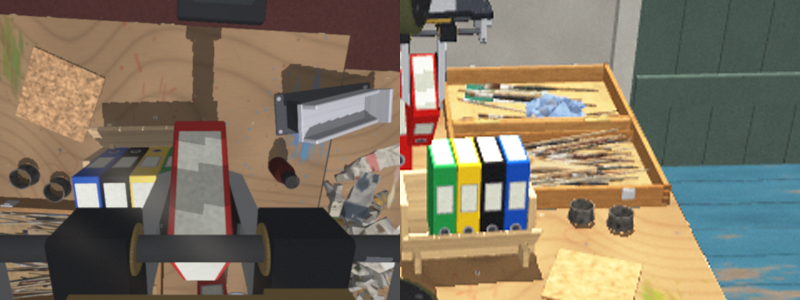

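Left (wrist): the file is held at its lean at (200,200), with the stand, mat and cups clear below it. Right (side): the red file has been lifted, the other four stand in place and the cups have not moved. Now I'll measure the stand from here.

```bash
cat > st.py <<'E'
from h import *
def stand(W,lab):
    P=W.reshape(-1,3)
    P=P[(P[:,0]>390)&(P[:,0]<530)&(P[:,1]>55)&(P[:,1]<260)&(P[:,2]>12)&(P[:,2]<150)]
    if len(P)<50: return print(lab,'few',len(P))
    r=cv2.minAreaRect(P[:,:2].astype(np.float32));print(lab,len(P),r,P[:,2].max())
    # plane ransac for floor (slope 30deg)
    rng=np.random.default_rng(0);best=None
    for _ in range(3000):
        a,b,c=P[rng.choice(len(P),3,False)];n=np.cross(b-a,c-a);L=np.linalg.norm(n)
        if L<100: continue
        n/=L;n*=np.sign(n[2])
        if abs(np.degrees(np.arccos(n[2]))-30)>5: continue
        k=abs((P-a)@n)<1.5
        if best is None or k.sum()>best.sum(): best=k
    Q=P[best];c0=Q.mean(0);n=np.linalg.svd(Q-c0)[2][2];n*=np.sign(n[2])
    up=np.array([-n[0],-n[1]])/np.hypot(n[0],n[1])
    print(' floor',len(Q),'tilt',np.degrees(np.arccos(n[2])),'uphill',up,'yaw',np.arctan2(up[1],up[0]),'c',c0)
    s=np.array([-up[1],up[0]]);d=P[:,:2]-c0[:2]
    u=np.array([*(up*np.cos(.5236)),.5])
    q=(Q-c0);print(' floor along',np.round(np.percentile(q@u,[1,99])),'across',np.round(np.percentile(q[:,:2]@s,[1,99]),1))
    print(' all across',np.round(np.percentile(d@s,[.5,99.5]),1),' offset: walls height',np.round(np.percentile((P-c0)@n,[1,50,99]),1))
E
python3 - <<'E'
from st import *
c=cam('wrist','w6.png');W=cloud(c);np.save('w6.npy',W);stand(W,'wrist')
stand(np.load('sc3.npy'),'scene');stand(np.load('scene0.npy'),'scene0')
h=cv2.cvtColor(c['img'],cv2.COLOR_BGR2HSV)
v,u=np.mgrid[:480,:640]
g=cv2.cvtColor(c['img'],cv2.COLOR_BGR2GRAY)
m=(u<190)&(v<240)&(v>50)&(h[...,1]>60)&(W[...,2]>2.0)&(W[...,2]<8)
m=cv2.morphologyEx(m.astype(np.uint8),cv2.MORPH_OPEN,np.ones((5,5)))
P=W[m>0];r=cv2.minAreaRect(P[:,:2].astype(np.float32));print('mat',len(P),r,np.median(P,0))
E
```

```text
wrist 10441 ((481.8133544921875, 166.97169494628906), (128.0444793701172, 170.01376342773438), 10.766951560974121) 124.37309041015453
 floor 3975 tilt 29.904669635105364 uphill [ 0.20141216 -0.97950658] yaw -1.3679969092432034 c [452.6967224  141.81491845  67.48523907]
 floor along [-90.  71.] across [-30.3  19.8]
 all across [-31.   94.4]  offset: walls height [-67.8   1.6  39.7]
scene 1103 ((449.07379150390625, 157.93426513671875), (63.52272033691406, 172.95574951171875), 9.892757415771484) 123.13102585900492
 floor 83 tilt 26.35749456450521 uphill [-0.53936732 -0.8420706 ] yaw -2.1404819210251116 c [458.36950506 144.37014421  78.78102767]
 floor along [-84.  70.] across [-83.5  56.8]
 all across [-83.6  56.8]  offset: walls height [-77.2 -10.5  23.3]
scene0 864 ((450.7485656738281, 157.15234375), (59.867637634277344, 176.0225067138672), 10.840437889099121) 123.17386749011871
 floor 85 tilt 31.394466998076922 uphill [-0.78751505 -0.61629542] yaw -2.4775628036234707 c [456.30648725 142.81165668  73.7113015 ]
 floor along [-69.  63.] across [-89.6  58.6]
 all across [-95.5  65.7]  offset: walls height [-51.8   0.5  34.6]
mat 13500 ((452.5045471191406, -323.3386535644531), (131.99603271484375, 130.93048095703125), 68.97132873535156) [ 448.76544252 -323.02331525    4.94869805]
```

>>> arm_command --pt "-1 0.006 -0.015 0 0" --pt "-1 0.012 -0.03 0 0" --pt "-1 0.012 -0.03 0 0" --pt "-1 0.012 -0.03 0 0" --pt "-1 0.012 -0.03 0 0" --pt "-1 0.006 -0.013 0 0" --pt "-1 0 0 0 0.09" --pt "-1 0 0 0 0.17" --pt "-1 0 0 0 0.17" --pt "-1 0 0 0 0.17" --pt "-1 0 0 0 0.17" --pt "-1 0 0 0 0.17" --pt "-1 0 0 0 0.17" --pt "-1 0 0 0 0.17" --pt "-1 0 0 0 0.145" --pt "-1 0 0 0 0"

```text
clock: 13.32
eef_pos: [431.6, -218.4, 294.3]
eef_rot: [-3.142, -0.0, 1.773]
wrist_force: [-0.4, 0.1, -1.9]
finger_gap: 36.0
finger_force: 20.0
```

```bash
cat >> h.py <<'E'
F=np.array([.2,-.98])
def tilt(views=('side','scene')):
    t=manip.read_state()['eef_pos'];print('tcp',np.round(t,1))
    for n in views:
        p=redpts(cam(n),2)
        if len(p)<20: print(n,'few');continue
        fx=(p[:,:2]-t[:2])@F;fz=p[:,2]-t[2]-19
        fy=(p[:,:2]-t[:2])@np.array([.98,.2])
        hull=cv2.convexHull(np.stack([fx,fz],1).astype(np.float32))
        r=cv2.minAreaRect(hull);print(n,len(p),'rect',np.round(r[0],1),np.round(r[1],1),round(r[2],1),'corners(fx,z rel grip)',np.round(cv2.boxPoints(r)).tolist(),'fy',np.round(np.percentile(fy,[1,99])))
E
python3 - <<'E'
from h import *
tilt()
W=np.load('w6.npy');P=W.reshape(-1,3)
P=P[(P[:,0]>390)&(P[:,0]<530)&(P[:,1]>55)&(P[:,1]<260)&(P[:,2]>12)&(P[:,2]<150)]
for yaw in (-1.37,-1.385):
    up=np.array([np.cos(yaw),np.sin(yaw)]);s=np.array([-up[1],up[0]])
    c0=np.array([452.7,141.8,67.5]);n=np.array([*(-up*.5),.866]);d=P-c0;al=d@np.array([*(up*.866),.5]);ac=d[:,:2]@s;h=d@n
    print(yaw)
    for lo in range(-95,80,20):
        k=(al>lo)&(al<lo+20);f=k&(abs(h)<2);wl=k&(h>8)&(h<30)
        print(lo,'floor',np.round(np.percentile(ac[f],[2,98]),1) if f.sum()>5 else None,np.round(np.median(h[f]),1),'wall',np.histogram(ac[wl],bins=range(-36,40,4))[0])
E
```

```text
tcp [ 431.6 -218.4  294.3]
side 2001 rect [ 38.3 -36.8] [ 89.4 153.7] 45.7 corners(fx,z rel grip) [[-48.0, -15.0], [62.0, -122.0], [125.0, -58.0], [14.0, 49.0]] fy [-21.  -6.]
scene 2113 rect [ 36.3 -32.9] [ 93.6 160.1] 45.5 corners(fx,z rel grip) [[-54.0, -10.0], [61.0, -122.0], [126.0, -56.0], [12.0, 57.0]] fy [-9. 22.]
-1.37
-95 floor [-16.7  92.9] 0.1 wall [  0  56  52  50  84  87  90  92  86  84  79  87  84 115  64  24   0   0]
-75 floor [-29.3  19.2] 0.0 wall [ 0 60 45 10  0  0  0  0  0  0  0  0  0 73 44 17  0  0]
-55 floor [-29.7  19.1] -0.0 wall [ 0 65 48  9  0  0  0  0  0  0  0  0  0 83 44 12  0  0]
-35 floor [-29.6  18.9] -0.0 wall [ 0 71 48 11  0  0  0  0  0  0  0  0  0 84 49 14  0  0]
-15 floor [-30.   18.8] -0.0 wall [  0  77  50   4   0   0   0   0   0   0   0   0   0 102  49  14   0   0]
5 floor [-30.2  18.5] -0.0 wall [  0  84  55   6   0   0   0   0   0   0   0   0   0 104  52  12   0   0]
25 floor [-23.5  18. ] -0.0 wall [  0 105  59   2   0   0   0   0   0   0   0   0   0 119  61   8   0   0]
45 floor [-30.6  18. ] -0.0 wall [  0 106  59   2   0   0   0   0   0   0
[... 322 characters left out ...]
  0]
-55 floor [-30.2  18.5] -0.0 wall [ 0 77 44  2  0  0  0  0  0  0  0  0  0 91 42  8  0  0]
-35 floor [-30.   18.6] -0.0 wall [ 0 75 52  3  0  0  0  0  0  0  0  0  0 93 49  5  0  0]
-15 floor [-27.8  18.8] -0.0 wall [  0  78  52   3   0   0   0   0   0   0   0   0   0 106  50  10   0   0]
5 floor [-29.9  18.6] 0.0 wall [  0  83  53   5   0   0   0   0   0   0   0   0   0 104  53  12   0   0]
25 floor [-17.8  18.4] -0.0 wall [  0  98  62   6   0   0   0   0   0   0   0   0   0 117  60  12   0   0]
45 floor [-29.8  18.8] -0.0 wall [  0  95  66   7   0   0   0   0   0   0   0   0   0 128  60  13   0   0]
65 floor [-29.5  24.1] -0.2 wall [ 0 73 91  9  0  0  0  0  0  0  0  0  0 54 86 24  0  0]
```

The lean is still 0.79 rad, and the side and scene views agree. The stand midline is also fixed now. I'll lower the foot corner to the mat.

>>> arm_command --pt "-1 0 0 0.02 0" --pt "-1 0 0 0.03 0" --pt "-1 0 0 0.04 0" --pt "-1 0 0 0.04 0" --pt "-1 0 0 0.03 0" --pt "-1 0 0 0.015 0" --pt "-1 0 0 0.005 0" --pt "-1 0 0 0.003 0" --pt "-1 0 0 0.003 0" --pt "-1 0 0 0.003 0" --pt "-1 0 0 0 0" --newtons 10

```text
clock: 14.8
eef_pos: [432.0, -218.5, 106.0]
eef_rot: [3.141, 0.001, 1.772]
wrist_force: [-1.0, 2.3, 3.1]
finger_gap: 35.6
finger_force: 10.0
```

>>> arm_command --pt "-1 -0.006 0 -0.0022 0" --pt "-1 -0.006 0 -0.0025 0" --pt "-1 -0.0063 0 -0.002 0" --pt "-1 -0.0063 0 -0.002 0" --pt "-1 -0.0065 0 -0.0014 0" --pt "-1 -0.0065 0 -0.0013 0" --pt "-1 -0.0066 0 -0.0007 0" --pt "-1 -0.0066 0 -0.0007 0" --pt "-1 0 0 0 0"

```text
clock: 15.92
eef_pos: [441.8, -268.6, 118.2]
eef_rot: [-3.142, -0.0, 1.771]
wrist_force: [0.6, 0.3, -1.4]
finger_gap: 36.0
finger_force: 10.0
```

```bash
python3 - <<'E'
from h import *
tilt()
E
```

```text
tcp [ 441.8 -268.6  118.2]
side 1600 rect [ 28.5 -44. ] [108.1 154.4] 43.8 corners(fx,z rel grip) [[-64.0, -26.0], [43.0, -137.0], [121.0, -62.0], [14.0, 49.0]] fy [-22.   5.]
scene 1792 rect [ 34.3 -35.1] [ 95.1 153.6] 42.8 corners(fx,z rel grip) [[-53.0, -11.0], [52.0, -124.0], [121.0, -59.0], [17.0, 54.0]] fy [-7. 21.]
```

>>> arm_command --pt "-1 0 0 0.006 0" --pt "-1 0 0 0 0" --pt "-1 0 0 0 0" --pt "-1 0 0 0 0" --newtons 4

```text
clock: 16.52
eef_pos: [441.9, -268.2, 112.4]
eef_rot: [3.141, 0.0, 1.772]
wrist_force: [-0.3, 0.3, -1.5]
finger_gap: 36.0
finger_force: 4.0
```

```bash
python3 - <<'E'
from h import *
tilt()
E
```

```text
tcp [ 441.9 -268.2  112.4]
side 1589 rect [ 29.1 -44. ] [106.7 154.4] 43.6 corners(fx,z rel grip) [[-63.0, -25.0], [44.0, -137.0], [121.0, -63.0], [14.0, 49.0]] fy [-22.   8.]
scene 1768 rect [ 34.8 -35.2] [ 96.  152.6] 43.3 corners(fx,z rel grip) [[-52.0, -13.0], [52.0, -124.0], [122.0, -58.0], [17.0, 53.0]] fy [-7. 22.]
```

>>> arm_command --pt "-1 0 0 -0.008 0" --pt "-1 0.02 0 0 0" --pt "-1 0.02 0 0 0" --pt "-1 0.02 0 0 0" --pt "-1 0 0 0.008 0" --pt "-1 0 0 0.003 0" --pt "-1 0 0 0.002 0" --pt "-1 0 0 0.002 0" --pt "-1 0 0 0 0" --newtons 3

```text
clock: 17.75
eef_pos: [429.9, -209.6, 105.1]
eef_rot: [3.142, -0.0, 1.771]
wrist_force: [1.2, -0.0, 1.9]
finger_gap: 36.0
finger_force: 3.0
```

>>> arm_command --pt "-1 -0.006 0 -0.001 0" --pt "-1 -0.006 0 -0.001 0" --pt "-1 -0.006 0 -0.001 0" --pt "-1 -0.006 0 -0.001 0"

```text
clock: 18.25
eef_pos: [434.5, -233.4, 109.1]
eef_rot: [-3.141, -0.0, 1.772]
wrist_force: [-0.1, 0.8, -2.7]
finger_gap: 35.8
finger_force: 3.0
```

```bash
python3 - <<'E'
from h import *
tilt()
E
```

```text
tcp [ 434.5 -233.4  109.1]
side 1645 rect [ 14.7 -46.4] [ 90.5 167.2] 20.7 corners(fx,z rel grip) [[-57.0, 16.0], [2.0, -141.0], [87.0, -109.0], [27.0, 48.0]] fy [-21.  12.]
scene 1556 rect [ 18.3 -46.1] [ 95.5 166.9] 22.1 corners(fx,z rel grip) [[-57.0, 13.0], [6.0, -141.0], [94.0, -105.0], [31.0, 49.0]] fy [-5. 22.]
```

It turned to 0.37 rad. I'll lift, shift further over the mat and press again.

>>> arm_command --pt "-1 0 0 -0.015 0" --pt "-1 -0.017 0 0 0" --pt "-1 -0.017 0 0 0" --pt "-1 -0.017 0 0 0" --pt "-1 0 0 0 0" --newtons 4

```text
clock: 18.98
eef_pos: [444.7, -284.1, 123.7]
eef_rot: [-3.141, -0.0, 1.77]
wrist_force: [-0.5, 0.0, -1.6]
finger_gap: 36.2
finger_force: 4.0
```

```bash
python3 - <<'E'
from h import *
c=cam('side');s=c['img']
tilt(('side','scene'));a=cam('wrist')['img'];b=cam('scene')['img']
cv2.imwrite('pics/c6.png',np.hstack([cv2.resize(b[170:320,70:270],(400,300),interpolation=2),cv2.resize(s[190:340,370:570],(400,300),interpolation=2)]))
E
```

```text
tcp [ 444.6 -283.4  123.8]
side 1657 rect [ 15.8 -47.9] [ 90.9 171.7] 21.1 corners(fx,z rel grip) [[-58.0, 16.0], [4.0, -144.0], [89.0, -112.0], [27.0, 49.0]] fy [-22.  10.]
scene 1725 rect [ 13.5 -39. ] [ 92.5 151.2] 20.5 corners(fx,z rel grip) [[-56.0, 16.0], [-3.0, -126.0], [83.0, -94.0], [30.0, 48.0]] fy [-7. 22.]
```

View pics/c6.png

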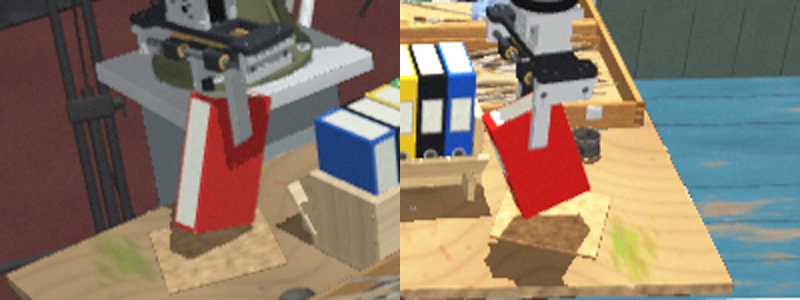

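The pictures show the red file held about 20° off upright above the mat: foot corner at (185,228) in the left picture and (525,215) in the right one. Rack and cups are untouched.

>>> arm_command --pt "-1 0 0 0.007 0" --pt "-1 0 0 0.004 0" --pt "-1 0 0 0.002 0" --pt "-1 -0.008 0 0.0005 0" --pt "-1 -0.008 0 0.0008 0" --pt "-1 -0.008 0 0.001 0" --pt "-1 -0.008 0 0.0015 0" --pt "-1 -0.007 0 0.0015 0" --pt "-1 0 0 0 0"

```text
clock: 20.35
eef_pos: [452.6, -321.6, 105.7]
eef_rot: [-3.141, -0.0, 1.771]
wrist_force: [-0.3, -0.3, -2.4]
finger_gap: 36.1
finger_force: 4.0
```

```bash
python3 - <<'E'
from h import *
tilt()
E
```

```text
tcp [ 452.6 -321.6  105.7]
side 1735 rect [ -3.2 -42.5] [ 93.3 157.5] 4.8 corners(fx,z rel grip) [[-56.0, 32.0], [-43.0, -125.0], [50.0, -117.0], [37.0, 40.0]] fy [-21.  13.]
scene 1742 rect [ -2.5 -40.1] [ 93.8 151.2] 5.3 corners(fx,z rel grip) [[-56.0, 31.0], [-42.0, -120.0], [51.0, -111.0], [37.0, 40.0]] fy [-2. 21.]
```

>>> arm_command --pt "-1 -0.003 0 0.002 0" --pt "-1 -0.002 0 0.002 0" --pt "-1 -0.001 0 0.002 0" --pt "-1 0 0 0 0" --newtons 3

```text
clock: 20.95
eef_pos: [453.9, -327.2, 100.0]
eef_rot: [3.141, 0.0, 1.772]
wrist_force: [0.3, -2.4, 3.2]
finger_gap: 36.1
finger_force: 3.0
```

```bash
python3 - <<'E'
from h import *
tilt()
E
```

```text
tcp [ 453.9 -327.2  100. ]
side 1735 rect [ 29.9 -38.5] [164.8 155.2] 0.3 corners(fx,z rel grip) [[-53.0, 39.0], [-52.0, -116.0], [113.0, -116.0], [112.0, 39.0]] fy [-21.  14.]
scene 1726 rect [ -4.2 -17.2] [ 92.  192.1] 1.8 corners(fx,z rel grip) [[-53.0, 77.0], [-47.0, -115.0], [45.0, -112.0], [39.0, 80.0]] fy [-2. 22.]
```

>>> arm_command --pt "-0.1 0 0 0 0" --pt "0.3 0 0 0 0" --pt "0.3 0 0 0 0" --pt "0.3 0 0 0 0" --pt "0.3 0 0 0 0" --pt "0.3 0 0 0 0"

```text
clock: 21.8
eef_pos: [453.8, -327.0, 99.9]
eef_rot: [3.142, -0.0, 1.772]
wrist_force: [-0.7, -0.3, 0.5]
finger_gap: 61.0
finger_force: 0.0
```

```bash
python3 - <<'E'
from h import *
t=manip.read_state()['eef_pos']
for n in ('side','scene'):
    p=redpts(cam(n),2);fx=(p[:,:2]-t[:2])@F;fy=(p[:,:2]-t[:2])@np.array([.98,.2]);z=p[:,2]
    for lo,hi in ((10,30),(60,80),(120,140),(140,160)):
        k=(z>lo)&(z<hi)&(abs(fx)<70)
        if k.sum()>10: print(n,lo,np.round(np.percentile(fx[k],[2,98])),np.round(np.percentile(fy[k],[2,98])),np.round(p[k].mean(0)))
    k=(abs(fx)<70);print(np.percentile(z[k],[1,99]))
c=cam('wrist','w8.png')
p=redpts(c,140);r=cv2.minAreaRect(p[p[:,2]<165][:,:2].astype(np.float32));print(len(p),r,np.median(p[:,2]))
E
```

```text
side 10 [-48.  39.] [-21.   9.] [ 438. -322.   20.]
side 60 [-48.  40.] [-21.   4.] [ 438. -324.   70.]
side 120 [-48.  40.] [-21.  11.] [ 437. -314.  130.]
side 140 [-48.  40.] [-21.  17.] [ 440. -310.  148.]
[  5.63427992 154.03508473]
scene 10 [-43.  42.] [14. 21.] [ 471. -324.   20.]
scene 60 [-44.  42.] [14. 21.] [ 471. -324.   70.]
scene 120 [-45.  42.] [14. 21.] [ 473. -331.  130.]
scene 140 [-44.  43.] [-15.  21.] [ 471. -336.  149.]
[  9.24023501 154.51904238]
7003 ((453.1138916015625, -323.5397644042969), (35.880130767822266, 90.48055267333984), 11.554777145385742) 154.82140779856462
```

The red file stands upright on the mat at (453,-323), with its top at z 154 and let go. Now I'll regrip near the spine, slightly above the centre, so that it wants to turn the right way.

>>> arm_command --pt "0.3 0.019 0 0 0" --pt "0.3 0.0185 0 0 0" --pt "0.3 0 0 0.015 0" --pt "0.3 0 0 0.015 0" --pt "0.3 0 0 0 0" --pt "-1 0 0 0 0" --pt "-1 0 0 0 0" --pt "-1 0 0 0 0" --pt "-1 0 0 0 0" --pt "-1 0 0 -0.01 0" --pt "-1 0 0 -0.02 0" --pt "-1 0 0 -0.015 0" --pt "-1 0 0 0 0" --newtons 12

```text
clock: 23.58
eef_pos: [446.7, -290.6, 116.1]
eef_rot: [3.14, 0.002, 1.772]
wrist_force: [-0.3, -0.6, -2.4]
finger_gap: 36.1
finger_force: 12.0
```

>>> arm_command --pt "-1 0 0 0 0" --pt "-1 0 0 0 0" --pt "-1 0 0 0 0" --pt "-1 0 0 0 0" --newtons 3

```text
clock: 24.08
eef_pos: [446.2, -290.3, 114.7]
eef_rot: [-3.141, -0.0, 1.772]
wrist_force: [0.5, -0.7, -1.9]
finger_gap: 35.9
finger_force: 3.0
```

```bash
python3 - <<'E'
from h import *
tilt()
E
```

```text
tcp [ 446.2 -290.3  114.7]
side 1450 rect [34.6 -9.5] [ 93.5 151. ] 0.2 corners(fx,z rel grip) [[-12.0, 66.0], [-12.0, -85.0], [82.0, -85.0], [81.0, 66.0]] fy [-22.  14.]
scene 1856 rect [36.9 -8.8] [152.1  91.4] 89.7 corners(fx,z rel grip) [[-9.0, -85.0], [82.0, -85.0], [83.0, 67.0], [-8.0, 68.0]] fy [-1. 21.]
```

It does not swing freely at 3 N. The gripped file is upright, with the corners where planned. I'll carry it high to the low side of the stand and turn it by pushing its foot against the outside of the stop.

>>> arm_command --pt "-1 0 0 -0.03 0" --pt "-1 0 0 -0.05 0.015" --pt "-1 0 0 -0.055 0" --pt "-1 0.02 0.003 0 0" --pt "-1 0.04 0.006 0 0" --pt "-1 0.045 0.007 0 0" --pt "-1 0.045 0.007 0 0" --pt "-1 0.045 0.007 0 0" --pt "-1 0.045 0.007 0 0" --pt "-1 0.045 0.007 0 0" --pt "-1 0.045 0.007 0 0" --pt "-1 0.045 0.007 0 0" --pt "-1 0.045 0.007 0 0" --pt "-1 0.045 0.007 0 0" --pt "-1 0.045 0.007 0 0" --pt "-1 0.045 0.007 0 0" --pt "-1 0.045 0.007 0 0" --pt "-1 0.02 0.001 0 0" --pt "-1 0 0 0 0" --newtons 15

```text
clock: 26.55
eef_pos: [423.3, 336.8, 248.9]
eef_rot: [-3.14, 0.001, 1.758]
wrist_force: [0.6, -0.1, -2.6]
finger_gap: 35.9
finger_force: 15.0
```

```bash
python3 - <<'E'
from h import *
c=cam('wrist','w9.png');W=cloud(c);np.save('w9.npy',W)
s=cam('side')['img']
cv2.imwrite('pics/c7.png',np.hstack([cv2.resize(c['img'],(400,300)),cv2.resize(s[180:360,80:320],(400,300),interpolation=2)]))
tilt()
tool([413.6,336,99])
E
```

```text
tcp [423.9 335.6 249.6]
side few
scene 835 rect [36.1 -9. ] [150.4 100.7] 89.9 corners(fx,z rel grip) [[-14.0, -84.0], [86.0, -84.0], [87.0, 66.0], [-14.0, 66.0]] fy [-9. 21.]
tool delta mm [  2.6 -10.3 151. ] yaw 1.756
```

View pics/c7.png

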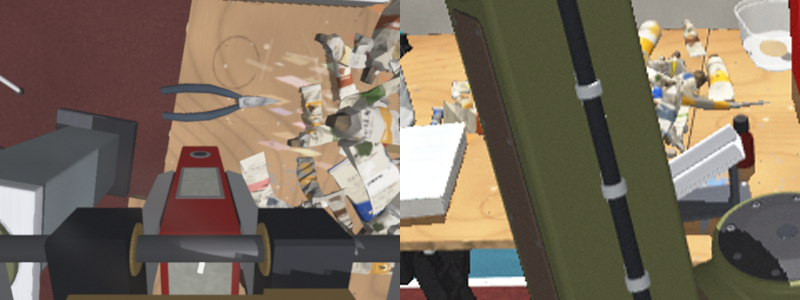

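Left (wrist): the file hangs upright with its spine label facing the camera, and the pliers lie beyond it at (215,103), clear. Right (side): the stand at (705,165) and bottle at (742,140) are untouched.

>>> arm_command --pt "-1 0.003 -0.01 0.03 0" --pt "-1 0 0 0.04 0" --pt "-1 0 0 0.04 0" --pt "-1 0 0 0.03 0" --pt "-1 0 0 0.011 0" --pt "-1 0 0 0 0" --pt "-1 -0.006 0 0 0" --pt "-1 -0.006 0 0 0" --pt "-1 -0.006 0 0 0" --pt "-1 -0.006 0 0 0" --pt "-1 0 0 0 0" --newtons 4

```text
clock: 28.12
eef_pos: [418.2, 313.5, 99.1]
eef_rot: [3.141, 0.0, 1.756]
wrist_force: [-0.0, 0.6, -1.7]
finger_gap: 36.0
finger_force: 4.0
```

```bash
python3 - <<'E'
from h import *
tilt()
E
```

```text
tcp [418.2 313.5  99.1]
side few
scene 707 rect [ 27.  -29.3] [198.7 105.6] 78.1 corners(fx,z rel grip) [[-45.0, -116.0], [58.0, -137.0], [99.0, 57.0], [-4.0, 79.0]] fy [-9. 22.]
```

>>> arm_command --pt "-1 -0.005 0 -0.004 0" --pt "-1 -0.005 0 -0.004 0" --pt "-1 -0.006 0 -0.003 0" --pt "-1 -0.006 0 -0.003 0" --pt "-1 -0.006 0 -0.003 0" --pt "-1 -0.006 0 -0.003 0" --pt "-1 0 0 0 0"

```text
clock: 29.1
eef_pos: [424.5, 280.1, 119.1]
eef_rot: [3.141, 0.0, 1.756]
wrist_force: [0.6, -0.0, -1.4]
finger_gap: 36.2
finger_force: 4.0
```

```bash
python3 - <<'E'
from h import *
t=manip.read_state()['eef_pos']
p=redpts(cam('scene','sc9.png'),2);fx=(p[:,:2]-t[:2])@F;fz=p[:,2]-t[2]-19
k=(abs(fx)<130);hull=cv2.convexHull(np.stack([fx,fz],1)[k].astype(np.float32));print(len(p),np.round(cv2.approxPolyDP(hull,5,True)[:,0]).tolist())
E
```

```text
714 [[90.0, 33.0], [2.0, 63.0], [-57.0, -68.0], [-75.0, -132.0], [32.0, -98.0]]
```

```bash
python3 - <<'E'
from h import *
a=cam('scene')['img'][120:270,240:440];cv2.imwrite('pics/c8.png',cv2.resize(a,(800,600),interpolation=cv2.INTER_CUBIC))
E
```

```text
(no output)
```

View pics/c8.png

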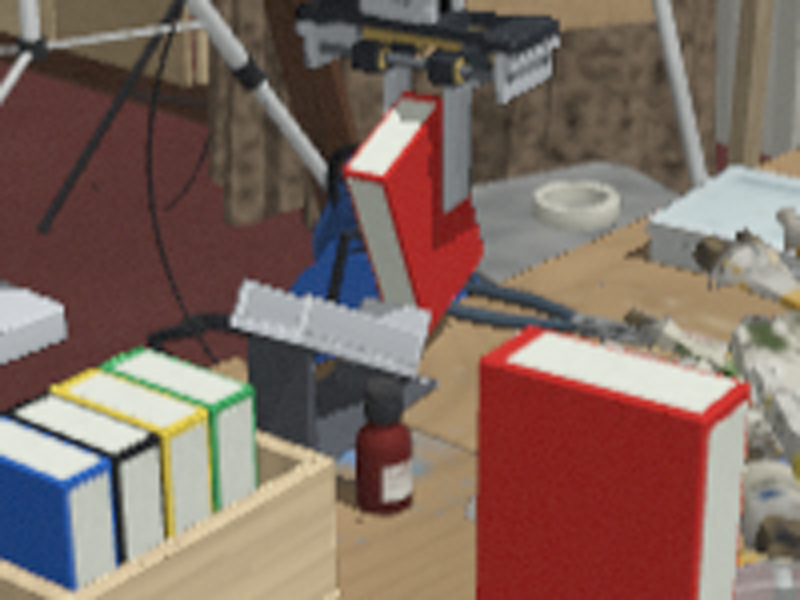

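The crop shows the red file's side face with corners at (385,180), (440,97), (483,240) and (430,345), leaning about 19° uphill. Its foot is just outside the stand's low end. The push works, so I'll continue.

>>> arm_command --pt "-1 -0.0055 0 -0.0025 0" --pt "-1 -0.0055 0 -0.0025 0" --pt "-1 -0.0055 0 -0.0025 0" --pt "-1 -0.0055 0 -0.0025 0" --pt "-1 -0.0055 0 -0.002 0" --pt "-1 -0.0055 0 -0.002 0" --pt "-1 -0.0055 0 -0.001 0" --pt "-1 -0.0055 0 -0.0005 0" --pt "-1 0 0 0 0"

```text
clock: 30.32
eef_pos: [432.6, 236.8, 134.5]
eef_rot: [-3.142, 0.0, 1.756]
wrist_force: [0.7, 0.2, -1.7]
finger_gap: 36.1
finger_force: 4.0
```

```bash
cat >> h.py <<'E'
def hull(n='scene'):
    t=manip.read_state()['eef_pos']
    p=redpts(cam(n),2);fx=(p[:,:2]-t[:2])@np.array([.185,-.983]);fz=p[:,2]-t[2]-19
    k=(abs(fx)<130);h=cv2.convexHull(np.stack([fx,fz],1)[k].astype(np.float32));print(n,t.round(1),len(p),np.round(cv2.approxPolyDP(h,5,True)[:,0]).tolist())
E
python3 -c "
from h import *
hull();hull('side')"
```

```text
scene [432.6 236.8 134.5] 747 [[83.0, 4.0], [41.0, 45.0], [20.0, 59.0], [12.0, 56.0], [-82.0, -54.0], [-116.0, -151.0], [0.0, -91.0]]
side [432.5 237.  134.4] 304 [[40.0, -44.0], [80.0, -0.0], [35.0, 39.0]]
```

α is about 41°. I'll continue.

>>> arm_command --pt "-1 -0.006 0 -0.0005 0" --pt "-1 -0.006 0 -0.0005 0" --pt "-1 -0.006 0 0 0" --pt "-1 -0.006 0 0 0" --pt "-1 -0.006 0 0 0" --pt "-1 -0.004 0 0 0" --pt "-1 0 0 0 0"

```text
clock: 31.3
eef_pos: [438.9, 203.5, 135.4]
eef_rot: [-3.142, 0.0, 1.756]
wrist_force: [-0.3, 0.6, -2.3]
finger_gap: 35.9
finger_force: 4.0
```

```bash
python3 -c "
from h import *
hull();hull('side')"
```

```text
scene [438.9 203.5 135.4] 798 [[129.0, -100.0], [31.0, 52.0], [-2.0, 47.0], [-94.0, -32.0], [-57.0, -97.0]]
side [438.8 203.7 135.4] 654 [[27.0, 41.0], [12.0, 37.0], [1.0, -27.0], [4.0, -70.0], [71.0, -20.0]]
```

The slope is about 34° above horizontal, close to the channel's 30°. I'll firm the grip, lift clear of the stop and bring the file over its seat.

>>> arm_command --pt "-1 0 0 0 0" --pt "-1 0 0 -0.015 0" --pt "-1 0 0 -0.015 0" --pt "-1 -0.01 0 0 0" --pt "-1 -0.015 0 0 0" --pt "-1 -0.015 0 0 0" --pt "-1 0 0 0 0" --pt "-1 0 0 0 0" --newtons 10

```text
clock: 32.4
eef_pos: [446.2, 164.4, 165.3]
eef_rot: [-3.141, -0.0, 1.756]
wrist_force: [0.4, 0.6, -2.3]
finger_gap: 35.9
finger_force: 10.0
```

```bash
python3 - <<'E'
from h import *
hull();hull('side')
t=manip.read_state()['eef_pos'];up=np.array([.185,-.983]);s=np.array([.983,.185])
d=np.array([450.3,141.4])-t[:2];print('mid offset across',d@s,'along to seat',(np.array([443.5,177.2])-t[:2])@up,manip.read_state()['eef_rot'])
b=cam('scene')['img'][120:240,260:420];a=cam('wrist')['img']
cv2.imwrite('pics/c9.png',np.hstack([cv2.resize(b,(400,300),interpolation=2),cv2.resize(a,(400,300))]))
E
```

```text
scene [446.2 164.4 165.3] 910 [[113.0, -142.0], [115.0, -129.0], [75.0, -14.0], [24.0, 54.0], [-9.0, 42.0], [-96.0, -35.0], [-48.0, -103.0]]
side [446.2 164.6 165.4] 1339 [[104.0, -156.0], [113.0, -130.0], [67.0, -10.0], [26.0, 43.0], [-17.0, 27.0], [-42.0, 6.0], [-41.0, -101.0]]
mid offset across -0.20790426635528994 along to seat -12.732960441894381 [-3.14143055e+00 -5.35585174e-05  1.75701383e+00]
```

View pics/c9.png

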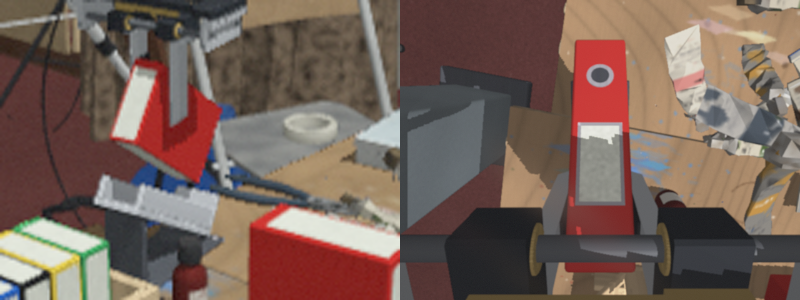

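Left (scene): the file is held over the channel, spine up, its foot corner near (205,180) and the channel at (155,205). Right (wrist): the spine with label and ring lines up with the tool, and the bottle at (665,195) is clear.

>>> arm_command --pt "-1 -0.004 0 0.015 0" --pt "-1 0 0 0.015 0" --pt "-1 0 0 0.008 0" --pt "-1 0 0 0.004 0" --pt "-1 0 0 0.003 0" --pt "-1 0 0 0.003 0" --pt "-1 0 0 0 0" --newtons 6

```text
clock: 33.48
eef_pos: [446.9, 160.6, 117.4]
eef_rot: [-3.142, 0.0, 1.757]
wrist_force: [0.2, 0.3, -2.8]
finger_gap: 36.4
finger_force: 6.0
```

>>> arm_command --pt "-1 0 0 0.002 0" --pt "-1 0 0 0.002 0" --pt "-1 0 0 0.002 0" --pt "-1 0 0 0 0" --newtons 4

```text
clock: 33.98
eef_pos: [446.9, 160.6, 111.3]
eef_rot: [-3.142, -0.0, 1.757]
wrist_force: [1.0, 0.6, -2.3]
finger_gap: 36.0
finger_force: 4.0
```

```bash
python3 -c "
from h import *
hull();hull('side')"
```

```text
scene [446.9 160.6 111.3] 803 [[115.0, -124.0], [113.0, -75.0], [27.0, 53.0], [-6.0, 42.0], [-99.0, -32.0], [-64.0, -78.0], [96.0, -125.0]]
side [446.9 160.6 111.3] 1117 [[112.0, -125.0], [109.0, -77.0], [32.0, 38.0], [-9.0, 32.0], [-47.0, 6.0], [-45.0, -75.0], [86.0, -125.0]]
```

>>> arm_command --pt "-1 0 0 0.002 0" --pt "-1 0 0 0.002 0" --pt "-1 0 0 0 0" --newtons 3

```text
clock: 34.45
eef_pos: [447.0, 160.4, 107.4]
eef_rot: [3.141, 0.0, 1.757]
wrist_force: [1.0, -2.3, -1.1]
finger_gap: 36.0
finger_force: 3.0
```

>>> arm_command --pt "-1 0 0 0.002 0" --pt "-1 0 0 0 0"

```text
clock: 34.7
eef_pos: [447.0, 160.5, 105.4]
eef_rot: [3.141, 0.0, 1.757]
wrist_force: [1.9, -2.0, 0.8]
finger_gap: 36.1
finger_force: 3.0
```

>>> arm_command --pt "-1 0 0 0.002 0" --pt "-1 0 0 0 0"

```text
clock: 34.95
eef_pos: [447.0, 160.6, 103.3]
eef_rot: [3.142, -0.0, 1.757]
wrist_force: [1.6, -2.4, -0.5]
finger_gap: 36.1
finger_force: 3.0
```

```bash
python3 -c "
from h import *
hull();hull('side')"
```

```text
scene [447.  160.6 103.3] 730 [[116.0, -112.0], [112.0, -66.0], [29.0, 54.0], [-0.0, 44.0], [-86.0, -13.0], [-93.0, -34.0], [-77.0, -62.0], [99.0, -119.0]]
side [446.9 160.6 103.3] 1031 [[108.0, -119.0], [108.0, -66.0], [40.0, 33.0], [24.0, 40.0], [-46.0, 15.0], [-45.0, -69.0], [95.0, -120.0]]
```

>>> arm_command --pt "-1 -0.003 0 0 0" --pt "-1 0 0 0.002 0" --pt "-1 0 0 0.002 0" --pt "-1 0 0 0.002 0" --pt "-1 0 0 0 0"

```text
clock: 35.67
eef_pos: [447.5, 157.7, 97.2]
eef_rot: [3.142, -0.0, 1.757]
wrist_force: [0.2, -0.5, 0.1]
finger_gap: 35.8
finger_force: 3.0
```

```bash
cat > sp.py <<'E'
from h import *
from st import *
# spine plane from wrist: fit plane to points near the file top face
def spine():
    c=cam('wrist');W=cloud(c);t=manip.read_state()['eef_pos'];up=np.array([.185,-.983]);s=np.array([.983,.185])
    d=W-t;al=d[...,:2]@up;ac=d[...,:2]@s
    m=(abs(ac)<25)&(al<-5)&(al>-130)&(W[...,2]>60)&(W[...,2]<200)&(np.abs(c['z_map'])>0)
    P=W[m];A=al[m];C=ac[m];Z=P[:,2]
    k=np.ones(len(P),bool)
    for _ in range(6):
        M=np.c_[A,C,np.ones(len(A))];x=np.linalg.lstsq(M[k],Z[k],rcond=None)[0];r=Z-M@x;k=abs(r)<max(2,1.5*np.median(abs(r)))
    print(k.sum(),'slope deg',np.degrees(np.arctan(x[0])),'cross',np.degrees(np.arctan(x[1])),'z at tcp',x[2],'al',np.percentile(A[k],[1,99]).round(),'ac',np.percentile(C[k],[1,99]).round(1))
    for lo in (-90,-60,-30):
        q=k&(A>lo)&(A<lo+20); print(lo,np.percentile(C[q],[1,99]).round(1) if q.sum()>5 else None)
E
python3 -c "
from sp import *
spine()"
```

```text
29640 slope deg 30.14779660757378 cross 0.02629126208746852 z at tcp 162.31233543879196 al [-102.   -6.] ac [-17.7  17.4]
-90 [-17.5  17.2]
-60 [-17.4  17.2]
-30 [-17.4  17.2]
```

The spine slope is 30.1°, so the file lies on the floor. Its centre is about 5 mm uphill of the seat and centred across. Now I'll release and lift straight up.

>>> arm_command --pt "-0.1 0 0 0 0" --pt "0.3 0 0 0 0" --pt "0.3 0 0 0 0" --pt "0.3 0 0 0 0" --pt "0.3 0 0 -0.02 0" --pt "0.3 0 0 -0.04 0" --pt "0.3 0 0 -0.04 0" --pt "0.3 0 0 -0.04 0" --pt "0.3 0 0 0 0" --pt "0.3 0 0 0 0"

```text
clock: 36.98
eef_pos: [447.2, 157.5, 236.6]
eef_rot: [-3.141, 0.0, 1.757]
wrist_force: [-0.4, -0.9, 0.4]
finger_gap: 61.1
finger_force: 0.0
```

```bash
python3 -c "
from sp import *
spine()
print(manip.read_state()['eef_pos'])
hull()
b=cam('scene')['img'][120:300,130:430];cv2.imwrite('pics/c10.png',cv2.resize(b,(800,480),interpolation=2))"
```

```text
7735 slope deg 30.146930230853066 cross 0.07805258581250242 z at tcp 162.35266453783694 al [-103.   -6.] ac [-17.1  17.5]
-90 [-17.4  17.8]
-60 [-17.1  17.4]
-30 [-17.   17.5]
[447.06021079 157.51853238 236.25159449]
scene [447.1 157.5 236.3] 669 [[71.0, -154.0], [35.0, -77.0], [-94.0, -154.0], [-86.0, -186.0], [-61.0, -197.0]]
```

View pics/c10.png

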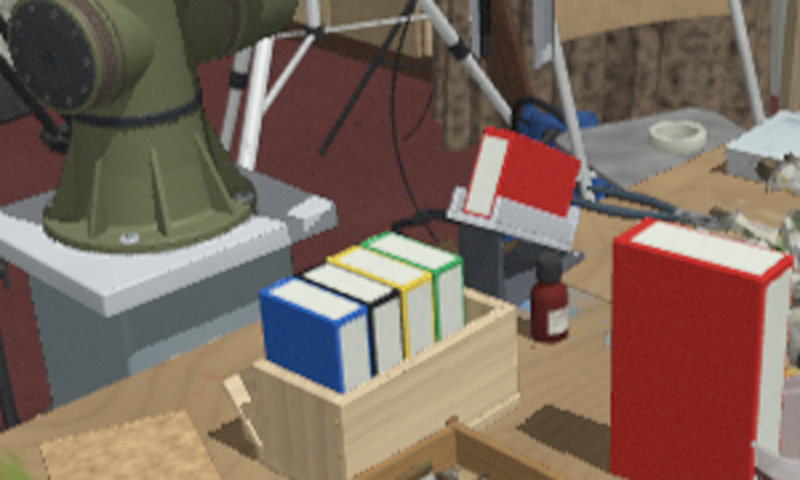

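The red file lies in the channel at (520,185), spine up, and the fingers are clear. The other files and the bottle stand as before. Handing in.

```bash
python3 -c "
from h import *
print(ticket.sign_off())"
```

```text
the job is handed in; nothing more can be done
None
```

The job is handed in at about 37 s: the red file was tipped out, stood upright on the mat, then laid spine up in the stand's channel. It lay still at a 30.1° slope, centred across and about 5 mm uphill of the seat, with the arm clear. The judging result was not shown.

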